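# Vent the steam station: trigger, then bayonet cap held half-turned

## Robot

A 7-joint arm with a two-finger parallel gripper is mounted at the origin on the work surface. World frame = base frame: x ahead of the robot, y to its left, z up, the work surface at z = 0. Lengths are in m, angles in rad, forces in N, time in s.
With the tool pointing down it reaches from about 0.425 to 0.925 m from the base axis. Payload 6.8 kg.
Tool frame: the origin (TCP) lies at the centre of the arm's flange, where the gripper is bolted on; the fingertips stand 182 mm ahead of it and the grasp point (between the pads) lies 163 mm ahead of it (arm.pinch_z is the distance from the TCP to the grasp point, in m); y points along the fingers, x is the direction in which the jaws open and shut, and the axes are right-handed (so a half turn about y gives the same grasp; the last joint's range is limited). The gripper opens to 88 mm and grips with 3 to 60 N. Pads are 20 mm wide; open, the fingers measure 115 mm over their backs; the gripper's body (75 mm by 178 mm) begins 61 mm behind the grasp point.
Start: joints at [-1.252, 0.477, 0.022, 1.555, -0.011, 1.109, -0.083], TCP at [0.279, 0.614, 0.405] pointing down, gripper open.
Joint ranges: [-2.96, 2.96], [-0.34, 2.1], [-1.41, 1.46], [0.24, 2.44], [-1.37, 4.51], [0.17, 1.92], [-2.96, 2.96]. Speed limits (rad/s): [2.39, 2.39, 3.14, 3.14, 3.14, 3.14, 3.14].

## Interface

Orientations are given as a unit quaternion [w, x, y, z].
In Python, from plant import arm, snapshot, camera_model gives the robot as it stands.
- The arm moves only by the tool apply_moves, never from a script. Its argument "series" is a list of rows, each a list of 6 numbers: the shift along the world's x, y, z in cm, then the turn, a rotation vector about the world's x, y, z in rad. A call has 1 to 20 rows; each row is the pose to reach, as a shift and turn from the pose commanded when the call began; what a row does not reach only later rows make up. A row lasts 1/12 s, in which the tool goes at most 41.7 mm and 7.16 degrees, less where a joint would pass 70% of its speed; a pose out of reach is approached as far as the arm can. A call with a gripper value outside its range is refused whole. "grip" is the opening in per cent of the stroke, from 0 (shut) to 100 (fully open), set as the call begins (left out, the last holds). The fingers move at their own pace and stop on an object; "grip_force" is the grip in N (left out, the last holds). Time passes only in rows, so rows that repeat a pose let the fingers close. It gives the time, the measured TCP pose, the force and the opening at its end, in the units of the state.
- arm.sense(): the state, without advancing time (a new reading comes with each control period).
- snapshot(name): name is "side" or "top"; returns the picture (384x512x3 uint8, red, green, blue); there is no depth.
- camera_model(name): a dict with "fx", "fy", "cx", "cy" (pixels), "R" (3x3) and "t" (3): a world point X has camera coordinates R X + t. Camera axes: x right, y down, z forward; pixel columns grow to the right and rows downward; lengths in m; the calibration is good to about 2 mm. A picture is of the moment at which its call begins. camera_model takes no time and is no camera call.
- arm.hand_in(): hands the job in, once; it reports no verdict.
The state is a dict: "time_s": time; "qpos": joint angles; "qvel": joint speeds; "tau": joint torques, N m; "eef_pos": TCP position; "orientation": TCP orientation; "ft_force": force on the tool from outside, world axes, zero at the start; "torque": the same for the moment, N m; "opening": finger opening in m.
Only numpy, scipy, OpenCV 4.12 (cv2) and the standard library are available. Lean on these libraries where they do the work, as an engineer would, in place of code of your own. Each camera call takes 0.05 s, during which the arm holds its last target. There are 200 camera calls.

## Task

First let the pressure off the ironing steam station: squeeze the blue trigger of the docked steam gun fully in, towards its handle, and let it spring back. Then take the blue cap off the coaster, put it into the tank's bayonet neck with its lugs in the two slots (white marks), press it fully down against the spring and turn it clockwise to the venting position half-way to the lock (wing along the yellow marks, well short of the red ones), never as far as the lock. Finish while still holding the cap gripped, pressed down and half-turned (do not let go), and leave the bowl, tin, peg and doorstop where they are.

Things in the scene. Friction and masses are not known exactly. Their poses are not given: they have to be found in the camera images.
- gun: steam gun, fixed head down in its grey dock, white handle pointing straight up; stands left or right of the tank. Origin on the shelf under it, z up. Dock 100 x 120 x 30 mm (x, y, z), stepping up to 77 mm high within 36 mm of the axis. Handle 24 mm along x, 26 mm along y, top 178 mm above the shelf, with a 12 mm wide stub 8 mm higher. Blue trigger on its +y side, 20 mm along x, top 160 mm above the shelf
- gun_grip (a point): squeeze point, 140 mm above the shelf, axes as the gun, squeeze line along y; half-way between the outer faces of handle and trigger when fully squeezed. Back face of the handle 20.5 mm to -y. Outer face of the trigger 33.5 mm to +y at rest (54 mm over both), about 20 mm to +y when squeezed (41 mm over both)
- trigger (a joint): angle of the blue trigger: 0 = sprung out (rest), 0.2 rad = squeezed against its stop; hinged at its lower end 65 mm below gun_grip; its spring needs about 4 N at rest to 9 N at the end, at the squeeze point
- cap_grip (a point): centre of the upright wing grip of the loose blue bayonet cap (about 80 g) standing on the coaster. Wing 52 mm along x, 16 mm thick along y, from 23 mm below to 13 mm above this point; z up. Below the wing a flange disc 64 mm across, its top 23 mm and its underside 28 mm below this point. A half turn of the cap is equivalent
- cap: the same cap, same axes; origin at the centre of its underside, 55 mm below cap_grip. Under the flange a plug 40 mm across with a nose tapering to 26 mm over its last 8 mm. Two steel lugs stick out of the plug along +x and -x, in line with the wing: 54 mm over both, 8 mm wide, from 8 to 14 mm above the origin
- tank: white water tank of the steam station, fixed, 180 x 160 mm (x, y), 65 mm high, a round neck 72 mm across standing up in its middle on a black dial. Origin on the shelf under the neck, z up. Dial marks: white along +x and -x (slots); yellow (venting) 45 degrees and red (lock, end stop just after) 90 degrees clockwise from them, seen from above
- neck (a point): centre of the neck's mouth at the top of its rim, 105 mm above the shelf, axes as the tank. Bore 45 mm; rim lip 8 mm thick with two slots about 13 mm wide along +x and -x. Fully down, the cap's flange rests on the rim (cap_grip 28 mm above this point) and the cap can turn clockwise only, lugs under the lip. A cap let go springs up 5 mm
- seal (a joint): orange sprung seal in the neck: 0 = up, about 0.010 m = pressed fully down by the cap; pushes up with 4 N at first touch and 8 N fully down
- coaster: round wooden coaster, 96 mm across, 8 mm thick, under the cap; origin at the centre of its underside. It may shift.
- bowl: clear glass bowl, 110 mm across, 50 mm high, bystander; origin under its centre
- tin_center (a point): steel tin with closed flip-top lid, 88 x 63 x 60 mm, bystander; point at its centre
- peg: green plastic clothes peg lying flat, 75 mm along x, 22 mm wide, 12 mm high, bystander; origin under its centre
- doorstop: orange silicone wedge doorstop, 90 mm along x, 38 mm wide, 32 mm high, bystander; origin under its centre
Things that resemble listed ones, but are neither listed nor needed, are in the scene too. There is more than one size of the cap; the job needs the smaller. What is shaped like the gun but purple is not meant.

How it is judged:
On the way, in this order (a step that is already met when the one before it is completed fails the run):
1. the trigger is squeezed fully in (value of joint trigger above 0.16 rad), for 0.1 s.
2. the trigger has sprung back (value of joint trigger below 0.04 rad), for 0.1 s.
3. the cap is in the neck, its lugs down through the slots (z of cap_grip in the frame of neck below 0.035 m and horizontal distance between cap_grip and neck below 0.007 m), for 0.1 s.
At the end, for the whole second after the job is handed in: the cap is in the neck (within 7 mm of its axis, upright within 7 degrees), pressed down to within 3 mm of fully home with the seal down, turned 45 degrees clockwise from the slots within 13 degrees, still gripped by the fingers (over 1.5 N), and the trigger is released (z of cap_grip in the frame of neck below 0.031 m and horizontal distance between cap_grip and neck below 0.007 m and angle between cap_grip's own z axis and vertical below 0.12 rad and angle between the x axis of cap_grip and the x axis of neck, either way round between 0.56 and 1.01 rad and value of joint seal above 0.006 m and value of joint trigger below 0.04 rad and contact force between the fingers and cap above 1.5 N); the arm keeps its last pose, push and grip.
It fails at once if the cap is turned on towards the lock, more than 69 degrees (z of cap_grip in the frame of neck below 0.035 m and horizontal distance between cap_grip and neck below 0.007 m and angle between the x axis of cap_grip and the x axis of neck, either way round above 1.2 rad).
It fails at once if the glass bowl is moved more than 20 mm (distance of bowl from where it was at the start of the episode above 0.02 m).
It fails at once if the steel tin is moved more than 20 mm (distance of tin_center from where it was at the start of the episode above 0.02 m).
It fails at once if the green peg is moved more than 20 mm (distance of peg from where it was at the start of the episode above 0.02 m).
It fails at once if the doorstop is moved more than 20 mm (distance of doorstop from where it was at the start of the episode above 0.02 m).
It also fails if it takes over 64 s, if anything falls off the work surface, if the arm or the gripper's body presses on something with over 40 N, if the wrist force passes 120 N, or if a joint passes its speed limit or range.

## Working session

There is one attempt and no reset: what is moved stays moved. The work goes in short steps, Python scripts to look and compute and a tool call to move; the robot and the scene stay as the last step left them, time stands still between calls to the robot, and variables do not carry over. Pictures are saved under pics/ and viewed, about 8 in all and at most 12, crops included, and the job is handed in when it is done.

Besides the shell and the picture viewer there is one more tool, called after ">>>" by a JSON object that holds its "name" and its "arguments", one argument or row to a line. apply_moves: Moves the arm, as the interface text tells. Its arguments: {"type":"object","properties":{"series":{"type":"array"},"grip":{"type":"number"},"grip_force":{"type":"number"}},"required":["series"]}

```bash
mkdir -p pics
python3 - <<'E'
from plant import arm,snapshot,camera_model
import cv2,numpy as np
for n in("side","top"):
    im=snapshot(n); np.save(f"pics/{n}0.npy",im); cv2.imwrite(f"pics/{n}0.png",cv2.resize(im[...,::-1],(800,600),interpolation=cv2.INTER_CUBIC))
    m=camera_model(n); print(n,{k:np.round(v,3).tolist() for k,v in m.items()}, -np.array(m["R"]).T@m["t"])
print(arm.sense())
E
```

```text
side {'fx': 498.46, 'fy': 498.46, 'cx': 256.635, 'cy': 206.408, 'R': [[0.872, -0.489, 0.013], [-0.279, -0.52, -0.807], [0.401, 0.701, -0.59]], 't': [-0.491, 0.257, 1.263]} [-0.00651349 -0.99093074  0.95928149]
top {'fx': 424.431, 'fy': 424.431, 'cx': 249.917, 'cy': 185.902, 'R': [[-0.011, -1.0, -0.018], [-0.996, 0.012, -0.084], [0.084, 0.017, -0.996]], 't': [0.02, 0.566, 1.012]} [ 0.47948531 -0.00412768  1.05653842]
{'time_s': 0.1, 'qpos': array([-1.25207731,  0.47770836,  0.02233626,  1.5562864 , -0.01151668,
        1.10930776, -0.08307325]), 'qvel': array([-0.00166605, -0.00190306,  0.00086326, -0.00290053, -0.00042934,
        0.00086476,  0.00029469]), 'tau': array([ 4.91262908e-03, -5.84088528e+01,  1.54031049e+00, -2.73309320e+01,
       -5.41170035e-02,  1.31225164e-02,  5.49000436e-05]), 'eef_pos': array([0.27932405, 0.614243  , 0.40381262]), 'orientation': array([-0.5942142 ,  0.59487571,  0.38232298, -0.38322515]), 'ft_force': array([ 0.0107202 , -0.46471983,  0.19151927]), 'torque': array([ 0.03737026,  0.05017303, -0.00694739]), 'opening': 0.08773979936745097}
```

View pics/top0.png

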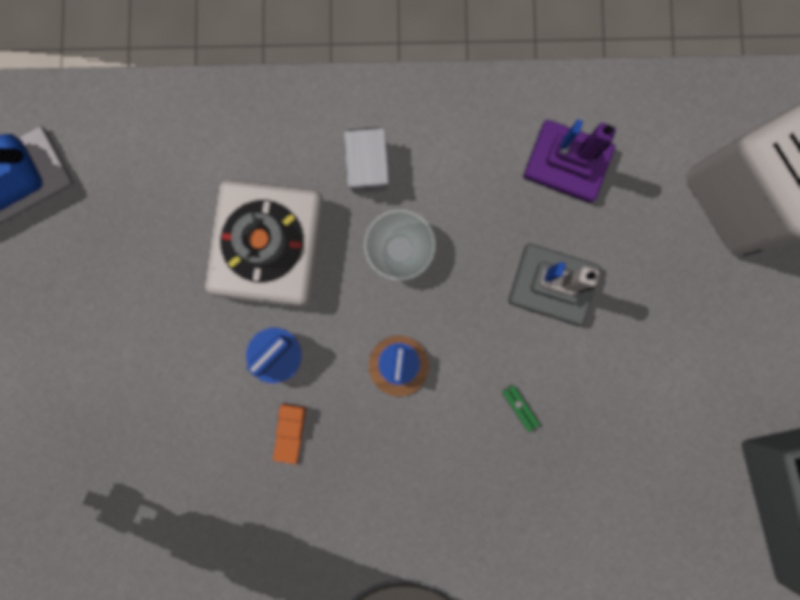

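View pics/side0.png

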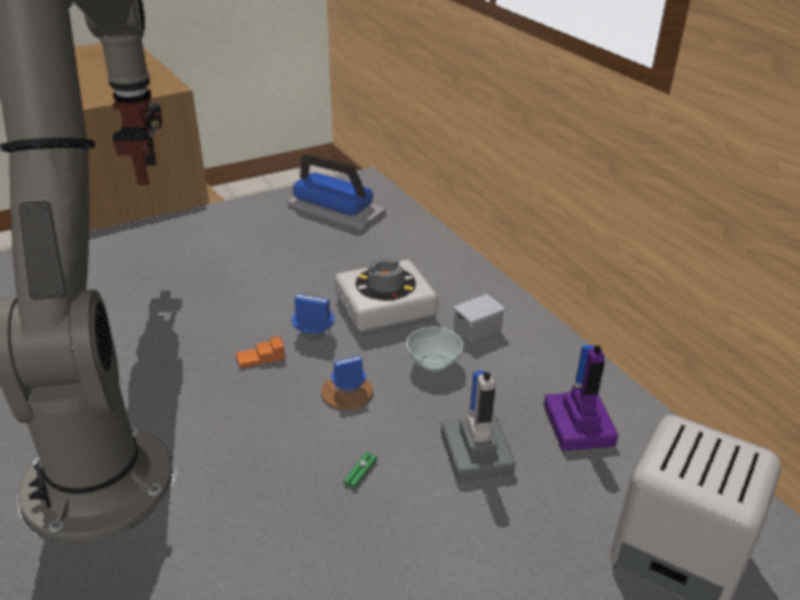

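The top view (800 px wide) shows:
- tank at (262,243), with its neck and orange seal at (259,239) and white marks at (266,207) and (257,274)
- small cap on the coaster at (398,364), wing nearly along x
- grey gun handle top at (588,277), trigger at (556,271)
- purple decoy gun at (575,160) and the larger cap at (273,355)
- bowl at (400,245), tin at (366,158), peg at (521,408), doorstop at (289,433)

Next I'll segment these and compute positions.

```bash
cat > h.py <<'E'
import numpy as np,cv2
from plant import camera_model
C={n:camera_model(n) for n in("side","top")}
def proj(n,X):
    m=C[n];c=np.atleast_2d(X)@np.array(m["R"]).T+m["t"];return np.c_[m["fx"]*c[:,0]/c[:,2]+m["cx"],m["fy"]*c[:,1]/c[:,2]+m["cy"]]
def onz(n,p,z):
    m=C[n];p=np.atleast_2d(p).astype(float);R=np.array(m["R"]);o=-R.T@m["t"]
    d=np.c_[(p[:,0]-m["cx"])/m["fx"],(p[:,1]-m["cy"])/m["fy"],np.ones(len(p))]@R
    return o+d*((z-o[2])/d[:,2])[:,None]
def Rz(a):return np.array([[np.cos(a),-np.sin(a),0],[np.sin(a),np.cos(a),0],[0,0,1]])
E
python3 - <<'E'
from h import *
K=512/800
top=np.load("pics/top0.npy")
hsv=cv2.cvtColor(top,cv2.COLOR_RGB2HSV).astype(int);H,S,V=hsv[...,0],hsv[...,1],hsv[...,2]
def comp(mask,box):
    x0,y0,x1,y1=[int(v*K) for v in box];m=np.zeros(mask.shape,np.uint8);m[y0:y1,x0:x1]=mask[y0:y1,x0:x1]
    ys,xs=np.nonzero(m);return m,np.c_[xs,ys]
def world(m,p,z,nm):
    w=onz("top",p,z)[:,:2];c=w.mean(0);e,v=np.linalg.eigh(np.cov((w-c).T))
    print(nm,len(p),c.round(4),"ext",np.sqrt(12*e[::-1]).round(4),"ang",np.degrees(np.arctan2(v[1,1],v[0,1])).round(1),"rect",[np.round(x,3) for x in cv2.minAreaRect(w.astype(np.float32))])
world(*comp((S<110)&(V>120),(372,335,425,392)),.076,"wing top")
world(*comp((H>100)&(H<130)&(S>110),(370,335,428,392)),.035,"cap blue(flange .035..)")
world(*comp((S<40)&(V>150),(200,175,325,310)),.065,"tank white")
world(*comp((H<12)&(S>150)&(V>120),(245,225,275,252)),.085,"seal")
world(*comp((S<60)&(V>130),(570,262,605,295)),.178,"handle")
world(*comp((H>100)&(H<130)&(S>110),(540,255,575,285)),.160,"trigger")
for nm,box in(("w1",(258,198,274,216)),("w2",(248,266,266,284))): world(*comp((S<60)&(V>140),box),.067,nm)
for n,b in(("top",(490,220,650,340)),("top",(190,170,450,410))):
    pass
side=np.load("pics/side0.npy")
def crop(im,b,s): 
    x0,y0,x1,y1=[int(v*K) for v in b];return cv2.resize(im[y0:y1,x0:x1,::-1],None,fx=s,fy=s,interpolation=cv2.INTER_CUBIC)
a=[cv2.resize(crop(i,b,4),(400,300)) for i,b in((top,(500,220,640,325)),(top,(180,170,340,290)),(side,(420,350,540,440)),(side,(310,240,470,360)))]
cv2.imwrite("pics/c1.png",np.vstack([np.hstack(a[:2]),np.hstack(a[2:])]))
E
```

```text
wing top 136 [0.4576 0.0119] ext [0.07   0.0505] ang 161.2 rect [array([0.456, 0.015]), array([0.053, 0.078]), np.float64(89.36)]
cap blue(flange .035..) 422 [0.4544 0.0028] ext [0.0566 0.0527] ang 90.0 rect [array([0.455, 0.002]), array([0.057, 0.057]), np.float64(89.43)]
tank white 2053 [0.6388 0.2121] ext [0.2149 0.1774] ang 173.0 rect [array([0.641, 0.21 ]), array([0.148, 0.169]), np.float64(82.578)]
seal 99 [0.6418 0.2077] ext [0.0244 0.0214] ang 167.8 rect [array([0.642, 0.206]), array([0.026, 0.023]), np.float64(0.386)]
handle 58 [ 0.5701 -0.2468] ext [0.0247 0.0155] ang -159.5 rect [array([ 0.571, -0.249]), array([0.018, 0.021]), np.float64(89.252)]
trigger 85 [ 0.5797 -0.2122] ext [0.0273 0.0137] ang 129.1 rect [array([ 0.579, -0.212]), array([0.016, 0.03 ]), np.float64(30.212)]
w1 35 [0.7004 0.2013] ext [0.0259 0.0175] ang -179.9 rect [array([0.697, 0.203]), array([0.022, 0.022]), np.float64(89.14)]
w2 20 [0.5888 0.2167] ext [0.0228 0.0096] ang 141.0 rect [array([0.586, 0.218]), array([0.009, 0.023]), np.float64(54.519)]
```

View pics/c1.png

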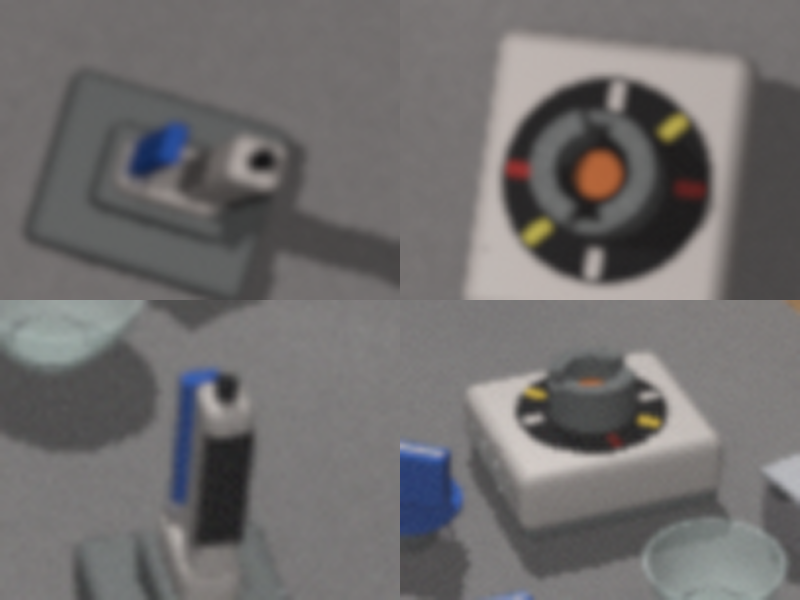

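The crop shows:
- Gun: dock top corners at (82,70), (27,235) and (240,297); dark stub at (262,160).
- Dial: the opposite mark pairs all centre at about (605,179). White marks at (618,96) and (594,263).
- Neck ring centred at about (593,172).

Next I'll compute poses and cross-check them in the side view.

Run:
```python
from h import *
from scipy.optimize import least_squares
def unc(p,o,s): return (np.array(p,float)+.5)/s-.5+o
g=lambda p:unc(p,(320,140),(400/89,300/68))
t=lambda p:unc(p,(115,108),(400/102,300/77))
sg=lambda p:unc(p,(268,224),(400/77,300/57))
# dial marks
w=onz("top",t([(218,96),(194,263),(275,126),(138,233),(118,170),(290,189)]),.066)[:,:2]
for a,b,o in((0,1,0),(2,3,45),(5,4,90)):
    d=w[a]-w[b];print("tank c",((w[a]+w[b])/2).round(4),"len",np.linalg.norm(d).round(4),"yaw",np.degrees(np.arctan2(d[1],d[0]))+o)
print("neck ring",onz("top",t([(193.5,172)]),.105).round(4))
# gun
L=np.array([[.05,.06,.03],[-.05,.06,.03],[-.05,-.06,.03],[0,-.0075,.186]])
P=g([(82,70),(27,235),(240,297),(262,160)])
print("dock corners",onz("top",P[:3],.03).round(4).tolist(),"stub",onz("top",P[3:],.186).round(4))
f=lambda q:(proj("top",(Rz(q[2])@L.T).T+[q[0],q[1],0])-P)[:3].ravel()
r=least_squares(f,[.57,-.23,-.23]);print("gun dock-only",r.x,r.fun.round(1))
q=r.x;stub=(Rz(q[2])@L[3])+[q[0],q[1],0];print("stub pred",stub)
print("side stub px obs",sg([(226,85)]),"pred",proj("side",stub))
# wing/cap: V profile
top=np.load("pics/top0.npy");c=top[214:254,236:276]
cv2.imwrite("pics/c2.png",np.hstack([cv2.resize(c[...,::-1],(400,400),interpolation=cv2.INTER_CUBIC),cv2.resize(np.load("pics/side0.npy")[220:265,200:245,::-1],(400,400),interpolation=cv2.INTER_CUBIC)]))
```

```text
tank c [0.6422 0.2078] len 0.1032 yaw -7.778999063424398
tank c [0.642  0.2075] len 0.1048 yaw -7.016724911810009
tank c [0.642  0.2091] len 0.105 yaw -7.160742571579178
neck ring [[0.6401 0.2068 0.105 ]]
dock corners [[0.6377, -0.2013, 0.03], [0.5469, -0.1693, 0.03], [0.5117, -0.282, 0.03]] stub [[ 0.5703 -0.252   0.186 ]]
gun dock-only [ 0.57519119 -0.24166926 -0.3124559 ] [-0.6 -1.4 -0.   0.4  0.6  1. ]
stub pred [ 0.57288572 -0.24880612  0.186     ]
side stub px obs [[311.10125 239.745  ]] pred [[311.34455998 237.96437067]]
```

View pics/c2.png

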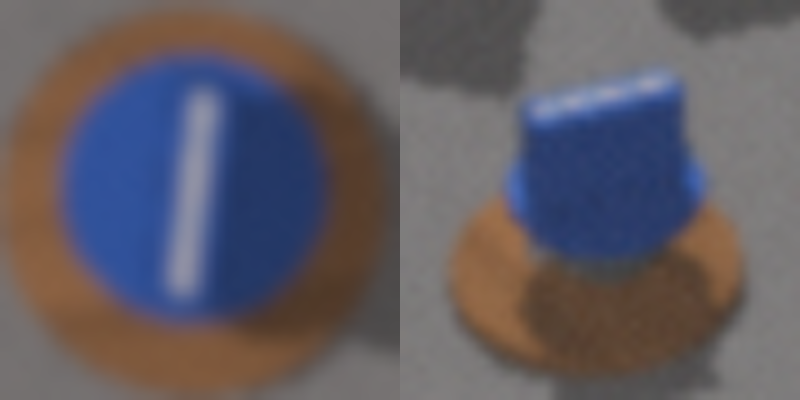

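The wing stripe runs from (203,88) to (182,297), scale 10, origin (236,214). The flange centre is at about (195,187) and the coaster centre at (197,202). Next: cap pose and move deltas.

```bash
cat >> h.py <<'E'
from scipy.spatial.transform import Rotation as Ro
def rot(s): 
    q=s["orientation"];return Ro.from_quat([q[1],q[2],q[3],q[0]])
def go(s,p,head):
    """shift (cm) and rotvec to put grasp point at p, tool x at heading head (mod pi), tool down"""
    R0=rot(s);x=R0.as_matrix()[:,0];h0=np.arctan2(x[1],x[0]);d=(head-h0+np.pi/2)%np.pi-np.pi/2;h=h0+d
    X=np.array([np.cos(h),np.sin(h),0]);Z=np.array([0,0,-1.]);T=np.c_[X,np.cross(Z,X),Z]
    tcp=np.array(p)-.163*Z
    print("head now",np.degrees(h0).round(2),"z-axis",R0.as_matrix()[:,2].round(4),"shift cm",((tcp-s["eef_pos"])*100).round(2),"rotvec",(Ro.from_matrix(T)*R0.inv()).as_rotvec().round(4),"alt",(Ro.from_matrix(T@np.diag([-1,-1,1]))*R0.inv()).as_rotvec().round(4))
E
python3 - <<'E'
from h import *
from plant import arm
u=lambda p:(np.array(p,float)+.5)/10-.5+[236,214]
e=onz("top",u([(203,88),(182,297)]),.076);d=e[0]-e[1];print("cap",e.mean(0),np.linalg.norm(d),np.degrees(np.arctan2(d[1],d[0])))
print("flange",onz("top",u([(195,187)]),.04),"coaster",onz("top",u([(197,202)]),.008))
v=lambda p:(np.array(p,float)+.5)/(400/45)-.5+[200,220]
e=onz("side",v([(135-5,110),(270,80)]),.076);d=e[0]-e[1];print("side cap",e.mean(0),np.linalg.norm(d))
s=arm.sense();h=np.pi/2-.311
go(s,[.5730,-.2440,.25],h)
E
```

```text
cap [0.45402555 0.00264998 0.076     ] 0.04798228243940681 -6.448890214601347
flange [[0.45433723 0.00229367 0.04      ]] coaster [[0.44987774 0.00204834 0.008     ]]
side cap [0.45299478 0.00464402 0.076     ] 0.04621358401725408
head now 65.55 z-axis [-9.103e-01  4.139e-01 -1.000e-04] shift cm [ 29.37 -85.82   0.92] rotvec [-0.5655 -1.4662  0.0922] alt [-2.0195  0.7789 -2.161 ]
```

The tool's approach axis is y ("y points along the fingers"), so I'll fix the helper.

```bash
sed -i 's/T=np.c_\[X,np.cross(Z,X),Z\]/T=np.c_[X,Z,np.cross(X,Z)]/; s/np.diag(\[-1,-1,1\])/np.diag([-1,1,-1])/; s/"z-axis",R0.as_matrix()\[:,2\]/"down-axis",R0.as_matrix()[:,1]/' h.py
python3 - <<'E'
from h import *
from plant import arm
s=arm.sense();h=np.pi/2-.311
go(s,[.5730,-.2440,.25],h)
E
```

```text
head now 65.55 down-axis [-6.0e-04 -1.5e-03 -1.0e+00] shift cm [ 29.37 -85.82   0.92] rotvec [ 0.0015 -0.0005  0.1158] alt [-7.0000e-04 -2.3000e-03 -3.0258e+00]
```

>>> {"name": "apply_moves", "arguments": {
  "series": [
    [15,-42,1,0,0,0.06],
    [29.4,-85.8,1,0,0,0.116],
    [29.4,-85.8,1,0,0,0.116],
    [29.4,-85.8,1,0,0,0.116],
    [29.4,-85.8,1,0,0,0.116],
    [29.4,-85.8,1,0,0,0.116],
    [29.4,-85.8,1,0,0,0.116],
    [29.4,-85.8,1,0,0,0.116],
    [29.4,-85.8,1,0,0,0.116],
    [29.4,-85.8,1,0,0,0.116],
    [29.4,-85.8,1,0,0,0.116],
    [29.4,-85.8,1,0,0,0.116],
    [29.4,-85.8,1,0,0,0.116],
    [29.4,-85.8,1,0,0,0.116],
    [29.4,-85.8,1,0,0,0.116],
    [29.4,-85.8,1,0,0,0.116],
    [29.4,-85.8,1,0,0,0.116],
    [29.4,-85.8,1,0,0,0.116],
    [29.4,-85.8,1,0,0,0.116],
    [29.4,-85.8,1,0,0,0.116]
  ],
  "grip": 100
}}

```text
time_s: 1.77
eef_pos: [0.5497, -0.1757, 0.4137]
orientation: [0.571, -0.571, -0.417, 0.417]
ft_force: [0.7, 0.0, 1.0]
opening: 0.0879
```

>>> {"name": "apply_moves", "arguments": {
  "series": [
    [0,0,0,0,0,0],
    [0,0,0,0,0,0]
  ]
}}

```text
time_s: 1.93
eef_pos: [0.5493, -0.1764, 0.4134]
orientation: [-0.572, 0.573, 0.415, -0.416]
ft_force: [-1.1, 0.2, -0.8]
opening: 0.0879
```

Run:
```python
from h import *
from plant import arm,snapshot
s=arm.sense();h=np.pi/2-.311
print(s["qpos"].round(3),s["eef_pos"]);go(s,[.5730,-.2440,.25],h)
```

```text
[-0.16   0.325  0.457  1.81  -0.162  1.044  1.613] [ 0.54931912 -0.17637714  0.41342242]
head now 71.9 down-axis [-0.001  -0.0011 -1.    ] shift cm [ 2.37 -6.76 -0.04] rotvec [ 0.0011 -0.001   0.0049] alt [-1.5000e-03 -1.8000e-03 -3.1367e+00]
```

>>> {"name": "apply_moves", "arguments": {
  "series": [
    [1.2,-3.4,0,0,0,0.005],
    [2.4,-6.8,0,0,0,0.005],
    [2.4,-6.8,-2,0,0,0.005],
    [2.4,-6.8,-2,0,0,0.005],
    [2.4,-6.8,-2,0,0,0.005],
    [2.4,-6.8,-2,0,0,0.005]
  ]
}}

```text
time_s: 2.43
eef_pos: [0.5738, -0.2396, 0.394]
orientation: [0.57, -0.569, -0.419, 0.419]
ft_force: [0.6, -0.5, -1.1]
opening: 0.0874
```

Run:
```python
from h import *
from plant import arm,snapshot
s=arm.sense();go(s,[.5730,-.2440,.14],np.pi/2-.311)
a=snapshot("side")[170:300,240:370,::-1];b=snapshot("top")[120:250,310:440,::-1]
cv2.imwrite("pics/n1.png",np.hstack([cv2.resize(i,(400,400),interpolation=cv2.INTER_CUBIC) for i in(a,b)]))
```

```text
head now 72.64 down-axis [-7.0e-04  1.6e-03 -1.0e+00] shift cm [-0.08 -0.44 -9.1 ] rotvec [-0.0016 -0.0007 -0.008 ] alt [ 1.0000e-03 -2.5000e-03  3.1336e+00]
```

View pics/n1.png

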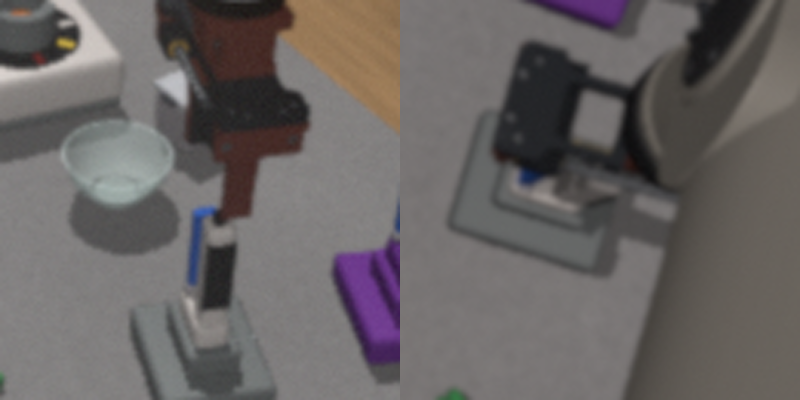

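>>> {"name": "apply_moves", "arguments": {
  "series": [
    [0,-0.4,0,0,0,-0.008],
    [0,-0.4,0,0,0,-0.008],
    [0,-0.4,-2,0,0,-0.008],
    [0,-0.4,-4,0,0,-0.008],
    [0,-0.4,-6,0,0,-0.008],
    [0,-0.4,-8,0,0,-0.008],
    [0,-0.4,-9,0,0,-0.008],
    [0,-0.4,-9,0,0,-0.008],
    [0,-0.4,-9,0,0,-0.008],
    [0,-0.4,-9,0,0,-0.008]
  ]
}}

```text
time_s: 3.37
eef_pos: [0.574, -0.2461, 0.3052]
orientation: [-0.571, 0.573, 0.416, -0.415]
ft_force: [0.7, -0.2, -0.3]
opening: 0.0877
```

Run:
```python
from h import *
from plant import arm,snapshot
s=arm.sense();go(s,[.5730,-.2440,.14],np.pi/2-.311);print(s["ft_force"],s["torque"])
```

```text
head now 72.01 down-axis [ 1.8e-03 -6.0e-04 -1.0e+00] shift cm [-0.1   0.21 -0.22] rotvec [0.0006 0.0018 0.0029] alt [ 2.7000e-03 -9.0000e-04 -3.1387e+00]
[ 0.70637665 -0.20698984 -0.30426938] [0.02364368 0.06517257 0.01008624]
```

>>> {"name": "apply_moves", "arguments": {
  "series": [
    [0,0.1,-0.2,0,0,0],
    [0,0.1,-0.2,0,0,0],
    [0,0.1,-0.2,0,0,0],
    [0,0.1,-0.2,0,0,0],
    [0,0.1,-0.2,0,0,0],
    [0,0.1,-0.2,0,0,0]
  ],
  "grip": 58,
  "grip_force": 25
}}

```text
time_s: 3.87
eef_pos: [0.5747, -0.2425, 0.3025]
orientation: [0.572, -0.571, -0.417, 0.415]
ft_force: [0.9, 8.1, 4.7]
opening: 0.0524
```

>>> {"name": "apply_moves", "arguments": {
  "series": [
    [0,0,0,0,0,0],
    [0,0,0,0,0,0],
    [0,0,0,0,0,0],
    [0,0,0,0,0,0],
    [0,0,0,0,0,0],
    [0,0,0,0,0,0],
    [0,0,0,0,0,0]
  ],
  "grip": 38,
  "grip_force": 30
}}

```text
time_s: 4.45
eef_pos: [0.574, -0.2447, 0.3025]
orientation: [-0.572, 0.572, 0.416, -0.415]
ft_force: [1.3, 1.4, 6.1]
opening: 0.0438
```

Run:
```python
from h import *
from plant import arm,snapshot
s=arm.sense();go(s,[.5730,-.2440,.14],np.pi/2-.311);print(s["ft_force"],s["torque"],s["opening"])
a=snapshot("side")[170:300,240:370,::-1]
cv2.imwrite("pics/n2.png",cv2.resize(a,(500,500),interpolation=cv2.INTER_CUBIC))
```

```text
head now 71.99 down-axis [ 1.3e-03  6.0e-04 -1.0e+00] shift cm [-0.1   0.07  0.05] rotvec [-0.0006  0.0013  0.0033] alt [ 2.1000e-03  1.0000e-03 -3.1383e+00]
[1.31312841 1.44615522 6.14480772] [ 1.49239455 -0.34591899 -0.13027341] 0.043754400943692595
```

>>> {"name": "apply_moves", "arguments": {
  "series": [
    [0,0,0,0,0,0],
    [0,0,0,0,0,0],
    [0,0,0,0,0,0],
    [0,0,0,0,0,0],
    [0,0,0,0,0,0],
    [0,0,0,0,0,0],
    [0,0,0,0,0,0]
  ],
  "grip": 25,
  "grip_force": 45
}}

```text
time_s: 5.08
eef_pos: [0.5739, -0.2449, 0.3025]
orientation: [-0.572, 0.572, 0.416, -0.415]
ft_force: [1.3, 1.7, 6.0]
opening: 0.0432
```

Run:
```python
from h import *
from plant import snapshot
a=snapshot("side")[190:290,260:360,::-1]
cv2.imwrite("pics/n3.png",cv2.resize(a,(600,600),interpolation=cv2.INTER_CUBIC))
```

```text
(no output)
```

View pics/n3.png

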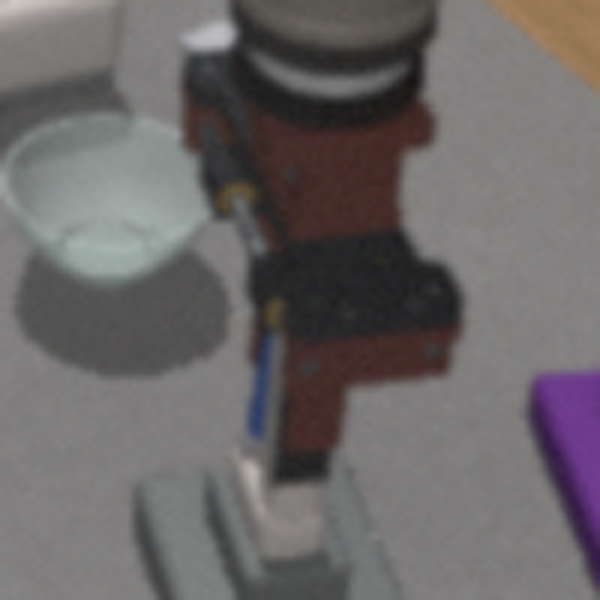

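>>> {"name": "apply_moves", "arguments": {
  "series": [
    [0,0,0,0,0,0],
    [0,0,0,0,0,0],
    [0,0,0,0,0,0],
    [0,0,0,0,0,0],
    [0,0,0,0,0,0],
    [0,0,0,0,0,0],
    [0,0,0,0,0,0],
    [0,0,0,0,0,0],
    [0,0,3,0,0,0],
    [0,0,6,0,0,0],
    [0,0,9,0,0,0],
    [0,0,11,0,0,0],
    [0,0,11,0,0,0]
  ],
  "grip": 100
}}

```text
time_s: 6.22
eef_pos: [0.5743, -0.246, 0.4168]
orientation: [-0.57, 0.574, 0.417, -0.414]
ft_force: [1.3, -0.6, 1.4]
opening: 0.0879
```

Run:
```python
from h import *
from plant import arm,snapshot
s=arm.sense();print(s["time_s"],s["ft_force"]);go(s,[.454,.003,.20],np.radians(90-6.5))
```

```text
6.2167 [ 1.26125614 -0.60395123  1.36924134]
head now 71.98 down-axis [ 0.0075 -0.0024 -1.    ] shift cm [-12.03  24.9   -5.38] rotvec [0.0016 0.0078 0.2011] alt [ 1.1400e-02 -2.4000e-03 -2.9405e+00]
```

>>> {"name": "apply_moves", "arguments": {
  "series": [
    [-2,4,0,0,0,0.03],
    [-12,24.9,-2,0,0,0.2],
    [-12,24.9,-2,0,0,0.2],
    [-12,24.9,-2,0,0,0.2],
    [-12,24.9,-2,0,0,0.2],
    [-12,24.9,-2,0,0,0.2],
    [-12,24.9,-2,0,0,0.2],
    [-12,24.9,-2,0,0,0.2],
    [-12,24.9,-2,0,0,0.2],
    [-12,24.9,-10,0,0,0.2],
    [-12,24.9,-10,0,0,0.2],
    [-12,24.9,-10,0,0,0.2],
    [-12,24.9,-10,0,0,0.2],
    [-12,24.9,-10,0,0,0.2]
  ]
}}

```text
time_s: 7.38
eef_pos: [0.4545, 0.0032, 0.3131]
orientation: [-0.528, 0.528, 0.47, -0.47]
ft_force: [-0.4, 1.0, 0.6]
opening: 0.0879
```

Run:
```python
from h import *
from plant import arm,snapshot
s=arm.sense();print(s["qpos"].round(2));go(s,[.4538,.003,.064],np.radians(90-6.5))
a=snapshot("side")[170:270,170:270,::-1];b=snapshot("top")[185:285,210:310,::-1]
cv2.imwrite("pics/n4.png",np.hstack([cv2.resize(i,(400,400),interpolation=cv2.INTER_CUBIC) for i in(a,b)]))
```

```text
[-0.41  0.24  0.31  2.17 -0.11  0.74  1.42]
head now 83.37 down-axis [ 9.e-04 -4.e-04 -1.e+00] shift cm [-0.07 -0.02 -8.61] rotvec [0.0004 0.0009 0.0023] alt [ 1.4000e-03 -6.0000e-04 -3.1393e+00]
```

View pics/n4.png

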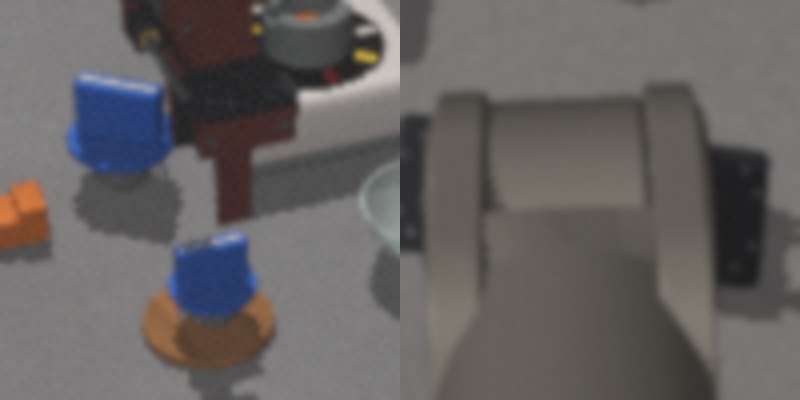

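The gripper sits over the wing of the small cap. The near finger is at (233,190), and the wing is at (212,260) in the side crop. Descend and grip.

>>> {"name": "apply_moves", "arguments": {
  "series": [
    [-0.05,0,-3,0,0,0.002],
    [-0.05,0,-6,0,0,0.002],
    [-0.05,0,-8,0,0,0.002],
    [-0.05,0,-8.4,0,0,0.002],
    [-0.05,0,-8.4,0,0,0.002],
    [-0.05,0,-8.4,0,0,0.002],
    [-0.05,0,-8.4,0,0,0.002]
  ]
}}

```text
time_s: 8.07
eef_pos: [0.454, 0.0042, 0.2296]
orientation: [-0.527, 0.528, 0.472, -0.47]
ft_force: [0.4, 0.1, 0.0]
opening: 0.0879
```

>>> {"name": "apply_moves", "arguments": {
  "series": [
    [0,0,0,0,0,0],
    [0,0,0,0,0,0],
    [0,0,0,0,0,0],
    [0,0,0,0,0,0],
    [0,0,0,0,0,0],
    [0,0,0,0,0,0],
    [0,0,0,0,0,0],
    [0,0,0,0,0,0],
    [0,0,0,0,0,0],
    [0,0,0,0,0,0],
    [0,0,0,0,0,0],
    [0,0,0,0,0,0]
  ],
  "grip": 5,
  "grip_force": 40
}}

```text
time_s: 9.07
eef_pos: [0.4531, 0.0042, 0.2279]
orientation: [0.527, -0.527, -0.471, 0.471]
ft_force: [-0.6, 0.0, -1.5]
opening: 0.0158
```

Run:
```python
from h import *
from plant import arm,snapshot
s=arm.sense();x=s["eef_pos"];print(x,s["opening"]);go(s,[.4538,.003,.063],np.radians(90-6.5))
```

```text
[0.45306151 0.00419576 0.22785043] 0.015840490024369873
head now 83.59 down-axis [-1.e-04 -0.e+00 -1.e+00] shift cm [ 0.07 -0.12 -0.19] rotvec [ 0.     -0.0001 -0.0016] alt [1.00e-04 0.00e+00 3.14e+00]
```

>>> {"name": "apply_moves", "arguments": {
  "series": [
    [0,0,3,0,0,0],
    [0,0,7,0,0,0],
    [0,0,11,0,0,0],
    [2,2,14,0,0,-0.01],
    [18.7,20.4,14,0,0,-0.016],
    [18.7,20.4,14,0,0,-0.016],
    [18.7,20.4,14,0,0,-0.016],
    [18.7,20.4,14,0,0,-0.016],
    [18.7,20.4,14,0,0,-0.016],
    [18.7,20.4,14,0,0,-0.016],
    [18.7,20.4,14,0,0,-0.016],
    [18.7,20.4,14,0,0,-0.016],
    [18.7,20.4,14,0,0,-0.016],
    [18.7,20.4,14,0,0,-0.016],
    [18.7,20.4,14,0,0,-0.016]
  ]
}}

```text
time_s: 10.32
eef_pos: [0.6396, 0.2065, 0.3682]
orientation: [-0.531, 0.531, 0.466, -0.467]
ft_force: [0.3, -0.2, -1.5]
opening: 0.0156
```

Run:
```python
from h import *
from plant import arm,snapshot
s=arm.sense();print(s["qpos"].round(2),s["opening"]);go(s,[.641,.2078,.165],np.radians(90-7.3))
a=snapshot("side")
np.save("pics/side5.npy",a);np.save("pics/top5.npy",snapshot("top"))
a=a[90:230,170:310,::-1];b=np.load("pics/top5.npy")[80:220,90:230,::-1]
cv2.imwrite("pics/n5.png",np.hstack([cv2.resize(i,(400,400),interpolation=cv2.INTER_CUBIC) for i in(a,b)]))
```

```text
[-0.6   0.51  0.27  1.61 -0.15  1.04  1.16] 0.015551069153444728
head now 82.56 down-axis [-2.e-04 -4.e-04 -1.e+00] shift cm [ 0.14  0.13 -4.02] rotvec [ 0.0004 -0.0002  0.0025] alt [-4.0000e-04 -6.0000e-04 -3.1391e+00]
```

View pics/n5.png

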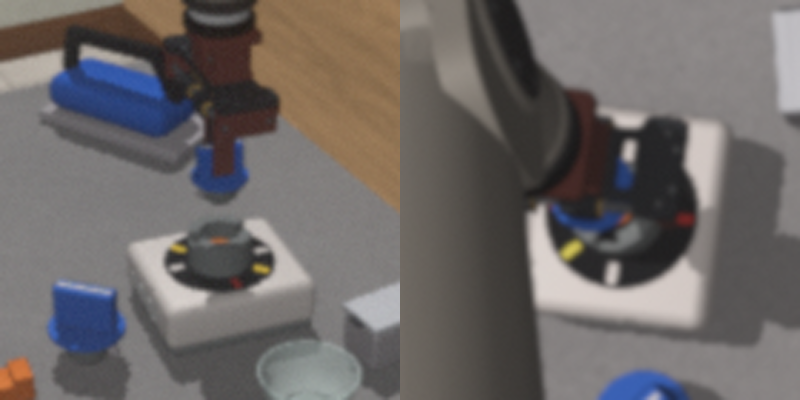

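Run:
```python
from h import *
k=lambda c:(c+.5)/(400/140)-.5+170
print("obs cap col",k(219),"neck col",k(219.5))
print("pred cap",proj("side",[[.6396,.2065,.177],[.6396,.2065,.15]]),"pred neck",proj("side",[[.641,.2078,.105],[.640,.2068,.105],[.642,.208,.105]]))
a=np.load("pics/side5.npy");hsv=cv2.cvtColor(a,cv2.COLOR_RGB2HSV)
m=(abs(hsv[...,0].astype(int)-112)<14)&(hsv[...,1]>120);
for r in range(140,168,2):
    c=np.nonzero(m[r,228:262])[0]+228;print(r,(c.min(),c.max(),(c.min()+c.max())/2) if len(c) else None,end=" ")
g=a.mean(2)
print()
for r in range(165,186,2): print(r,a[r,226:268].mean(1).astype(int).tolist())
```

```text
obs cap col 246.325 neck col 246.5
pred cap [[246.45858232 151.58565794]
 [246.45185211 159.03497935]] pred neck [[246.63232029 170.82204775]
 [246.50619495 171.04619226]
 [246.87633953 170.71491811]]
140 (np.int64(253), np.int64(253), np.float64(253.0)) 142 (np.int64(239), np.int64(253), np.float64(246.0)) 144 (np.int64(239), np.int64(253), np.float64(246.0)) 146 (np.int64(239), np.int64(253), np.float64(246.0)) 148 (np.int64(239), np.int64(254), np.float64(246.5)) 150 (np.int64(238), np.int64(255), np.float64(246.5)) 152 (np.int64(238), np.int64(255), np.float64(246.5)) 154 (np.int64(239), np.int64(254), np.float64(246.5)) 156 (np.int64(242), np.int64(251), np.float64(246.5)) 158 None 160 None 162 None 164 None 166 None 
165 [124, 124, 125, 127, 124, 125, 123, 124, 122, 123, 125, 123, 125, 125, 122, 121, 119, 118, 118, 122, 118, 119, 119, 118, 119, 122, 122, 124, 123, 125, 128, 129, 131, 136, 134, 131, 130, 129, 127, 126, 126, 126]
167 [127, 125, 125, 123, 125, 123, 124, 124, 125, 123, 122, 120, 120, 117, 116, 112, 107, 104, 100, 97, 92, 95, 97, 103, 103, 105, 108, 105, 107, 139, 1
[... 1060 characters left out ...]
 49, 51, 50, 55, 55, 63, 70, 72, 74, 75, 74, 79, 78, 78, 78, 76, 76, 77, 76, 74, 71, 72, 70, 70, 63, 62, 56, 56, 69, 79, 67, 59, 55, 55, 101, 162, 184]
181 [183, 127, 73, 56, 56, 60, 65, 71, 62, 55, 64, 69, 73, 73, 74, 76, 77, 76, 77, 77, 79, 77, 74, 78, 76, 72, 68, 69, 64, 64, 60, 53, 48, 54, 51, 52, 53, 50, 47, 83, 142, 180]
183 [188, 153, 110, 119, 153, 163, 162, 148, 108, 68, 57, 63, 71, 74, 74, 76, 77, 76, 77, 77, 77, 77, 76, 76, 73, 72, 71, 70, 66, 62, 55, 53, 77, 119, 126, 120, 110, 98, 77, 100, 163, 188]
185 [199, 191, 152, 118, 93, 85, 68, 61, 53, 50, 49, 48, 56, 60, 66, 72, 73, 76, 75, 76, 76, 76, 75, 76, 75, 69, 69, 62, 54, 44, 43, 44, 50, 71, 82, 90, 102, 104, 107, 146, 180, 192]
```

>>> {"name": "apply_moves", "arguments": {
  "series": [
    [0.1,0.1,-1,0,0,0.003],
    [0.1,0.1,-2.5,0,0,0.003],
    [0.1,0.1,-3.5,0,0,0.003],
    [0.1,0.1,-4,0,0,0.003],
    [0.1,0.1,-4.5,0,0,0.003],
    [0.1,0.1,-5,0,0,0.003],
    [0.1,0.1,-5,0,0,0.003],
    [0.1,0.1,-5,0,0,0.003]
  ]
}}

```text
time_s: 11.08
eef_pos: [0.6411, 0.2092, 0.3179]
orientation: [0.53, -0.53, -0.468, 0.468]
ft_force: [-0.2, -0.1, -0.8]
opening: 0.0155
```

Run:
```python
from h import *
from plant import arm,snapshot
s=arm.sense();print(s["ft_force"],s["torque"],s["opening"]);go(s,[.641,.2078,.135],np.radians(90-7.3))
```

```text
[-0.19718352 -0.0792302  -0.7768195 ] [ 0.08301563 -0.00339652  0.01919989] 0.015540430270414185
head now 82.85 down-axis [-0. -0. -1.] shift cm [-0.01 -0.14 -1.99] rotvec [ 0.     -0.     -0.0026] alt [0.    0.    3.139]
```

>>> {"name": "apply_moves", "arguments": {
  "series": [
    [0,-0.1,-0.2,0,0,-0.002],
    [0,-0.1,-0.4,0,0,-0.002],
    [0,-0.1,-0.6,0,0,-0.002],
    [0,-0.1,-0.8,0,0,-0.002],
    [0,-0.1,-0.8,0,0,-0.002]
  ]
}}

```text
time_s: 11.5
eef_pos: [0.6409, 0.2082, 0.3094]
orientation: [0.531, -0.531, -0.467, 0.468]
ft_force: [-0.0, 0.7, -1.0]
opening: 0.0161
```

>>> {"name": "apply_moves", "arguments": {
  "series": [
    [0,0,-0.2,0,0,0],
    [0,0,-0.4,0,0,0],
    [0,0,-0.6,0,0,0],
    [0,0,-0.8,0,0,0],
    [0,0,-0.8,0,0,0]
  ]
}}

```text
time_s: 11.92
eef_pos: [0.6412, 0.2082, 0.3021]
orientation: [-0.531, 0.531, 0.467, -0.467]
ft_force: [-1.9, -0.8, 6.0]
opening: 0.0157
```

>>> {"name": "apply_moves", "arguments": {
  "series": [
    [0,0,-0.2,0,0,0],
    [0,0,-0.4,0,0,0],
    [0,0,-0.5,0,0,0],
    [0,0,-0.6,0,0,0],
    [0,0,-0.6,0,0,0],
    [0,0,-0.6,0,0,0]
  ]
}}

```text
time_s: 12.42
eef_pos: [0.6413, 0.2082, 0.2978]
orientation: [0.531, -0.531, -0.468, 0.467]
ft_force: [-5.0, -0.9, 14.3]
opening: 0.0157
```

>>> {"name": "apply_moves", "arguments": {
  "series": [
    [-0.1,0,-0.1,0,0,0],
    [-0.1,0,-0.1,0,0,-0.05],
    [-0.1,0,-0.1,0,0,-0.1],
    [-0.1,0,-0.1,0,0,-0.15],
    [-0.1,0,-0.1,0,0,-0.2],
    [-0.1,0,-0.1,0,0,-0.25],
    [-0.1,0,-0.1,0,0,-0.3],
    [-0.1,0,-0.1,0,0,-0.3],
    [-0.1,0,-0.1,0,0,-0.3]
  ]
}}

```text
time_s: 13.17
eef_pos: [0.6418, 0.2077, 0.2979]
orientation: [-0.594, 0.596, 0.384, -0.381]
ft_force: [-0.9, -1.6, 14.5]
opening: 0.0156
```

Run:
```python
from h import *
from plant import arm,snapshot
s=arm.sense();print(s["ft_force"],s["torque"],s["opening"],s["qpos"].round(2));go(s,[.641,.2078,.135],np.radians(90-7.3-45))
```

```text
[-0.92080947 -1.59868695 14.53550967] [-0.50587651  0.22654428 -0.04406067] 0.01564041186614329 [-0.63  0.6   0.33  1.67 -0.23  0.91  0.93]
head now 65.49 down-axis [ 0.0058  0.0011 -1.    ] shift cm [-0.08  0.01  0.01] rotvec [ 3.00e-04  6.00e-03 -4.85e-01] alt [-8.1000e-03  4.0000e-04  2.6566e+00]
```

Turning freely with no torque. Rotating the remaining 0.485 rad.

>>> {"name": "apply_moves", "arguments": {
  "series": [
    [0,0,0,0,0,-0.06],
    [0,0,0,0,0,-0.12],
    [0,0,0,0,0,-0.18],
    [0,0,0,0,0,-0.24],
    [0,0,0,0,0,-0.3],
    [0,0,0,0,0,-0.36],
    [0,0,0,0,0,-0.42],
    [0,0,0,0,0,-0.48],
    [0,0,0,0,0,-0.48],
    [0,0,0,0,0,-0.48],
    [0,0,0,0,0,-0.48]
  ]
}}

```text
time_s: 14.08
eef_pos: [0.6419, 0.2077, 0.2979]
orientation: [-0.668, 0.669, 0.232, -0.228]
ft_force: [-0.5, -1.3, 14.8]
opening: 0.016
```

Run:
```python
from h import *
from plant import arm,snapshot
s=arm.sense();print(s["ft_force"],s["torque"],s["opening"],s["time_s"]);go(s,[.641,.2078,.135],np.radians(90-7.3-45))
a=snapshot("side");b=snapshot("top");np.save("pics/side6.npy",a)
a1=a[120:220,200:300,::-1];b=a[190:290,250:350,::-1]
cv2.imwrite("pics/n6.png",np.hstack([cv2.resize(i,(400,400),interpolation=cv2.INTER_CUBIC) for i in(a1,b)]))
```

```text
[-0.52914654 -1.3104908  14.84789157] [-0.41867067  0.20577476 -0.02755248] 0.015972416004639795 14.0833
head now 37.99 down-axis [ 0.0061  0.0013 -1.    ] shift cm [-0.09  0.01  0.01] rotvec [-0.0012  0.0061 -0.0051] alt [-9.6000e-03 -1.9000e-03  3.1364e+00]
```

View pics/n6.png

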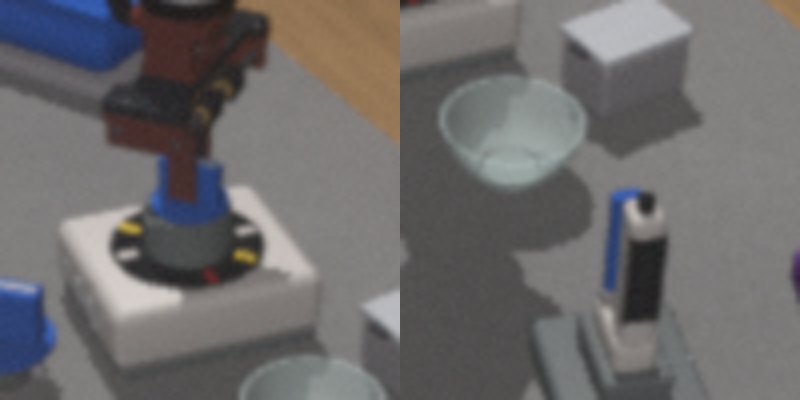

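The side view shows the flange seated on the neck at (187,215) and the wing between the yellow marks at (128,228) and (243,257). The trigger is sprung out as at the start, at (622,240). Handing in.

```bash
python3 -c "
from plant import arm
print(arm.hand_in())"
```

```text
the job is handed in; nothing more can be done
None
```

I carried out every step and handed the job in at about 14 s of the 64 s allowed; no verdict is reported.

- **Trigger:** I squeezed it until the fingers stalled at 43.2 mm opening. Raising the grip from 30 to 45 N moved them only 0.6 mm more. That is wider than the 41 mm quoted for a full squeeze. I put the difference down to the pad bearing low on the tilted trigger, which works out at about 0.2 rad. The joint angle itself can't be read. The last picture shows the trigger sprung back out.
- **Cap:** I gripped the small cap by its wing, and it went through the slots without contact force. Pressed down, it stopped at the expected height of about 28 mm above the neck's mouth, with about 14.8 N of push. That is more than the seal's 8 N, so the flange is on the rim.
- **Turn:** I turned it clockwise to within 0.3° of 45° from the slots, by the tool heading. There was almost no resisting torque, so it did not reach the lock stop.
- **Final state:** The cap is still gripped at 16 mm opening with the force set to 40 N, within about 1 mm of the neck's axis. The tool is tilted about 0.006 rad.
- **Bystanders:** The bowl and tin looked in place in the last picture. The peg and doorstop weren't in that crop, and the arm made no contact near them.

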